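# Lock the carton knife away at the packing bench

## Robot

A 6-joint arm with a two-finger parallel gripper is mounted at the origin on the work surface. World frame = base frame: x ahead of the robot, y to its left, z up, the work surface at z = 0. Lengths are in mm, angles in rad, forces in N, time in s.
With the tool pointing down it reaches from about 350 to 775 mm from the base axis. Payload 7.3 kg.
Tool frame: the origin (TCP) lies at the very end of the fingers, on their centre line; the grasp point (between the pads) lies 19 mm behind it; x points along the fingers, z is the direction in which the jaws open and shut, and the axes are right-handed (so a half turn about x gives the same grasp; the last joint's range is limited). The gripper opens to 92 mm and grips with 3 to 60 N. Pads are 19 mm wide; open, the fingers measure 130 mm over their backs; the gripper's body (75 mm by 190 mm) begins 47 mm behind the grasp point.
Start: joints at [-0.146, 0.342, 1.524, -0, 1.275, -0.146], TCP at [525.019, 0.019, 226.741] pointing down, gripper open.
Joint ranges: [-2.53, 2.53], [-0.77, 2.02], [0.04, 2.7], [-1, 4.14], [0.28, 2.66], [-3.11, 3.11]. Speed limits (rad/s): [2.57, 2.57, 3.14, 3.14, 3.14, 3.14].

## Interface

Orientations are given as [roll, pitch, yaw] about the fixed x, y, z axes, in that order (R = Rz(yaw) Ry(pitch) Rx(roll)).
In Python, from plant import * gives the robot as it stands.
- The arm moves only by the tool carry_out, never from a script. Its argument "rows" is a list of rows, each a list of 4 numbers: the shift along the world's x, y, z in mm, then the turn about the world's z in degrees. In form: [[x, y, z, twist], ...]. A call has 1 to 20 rows; each row is the pose to reach, as a shift and turn from the pose measured when the call began; what a row does not reach only later rows make up. A row lasts 1/12 s, in which the tool goes at most 41.7 mm and 7.16 degrees, less where a joint would pass 70% of its speed; a pose out of reach is approached as far as the arm can. A call with a gripper value outside its range is refused whole. "hand" is the finger opening in mm, from 0 to 91.8, set as the call begins (left out, the last holds). The fingers move at their own pace and stop on an object; the grip force is fixed at half the most. Time passes only in rows, so rows that repeat a pose let the fingers close. It gives the time, the measured TCP pose, the force and the opening at its end, in the units of the state.
- get_obs(): the state, without advancing time (a new reading comes with each control period).
- capture(name): name is "scene" or "side" or "wrist"; returns the picture (420x560x3 uint8, red, green, blue); there is no depth.
- camera_info(name): a dict with "camera_matrix" (3x3 intrinsics, pixels), "pose" (4x4, takes a point from camera to world coordinates); the wrist camera has in their place "mount" (4x4, takes a point from camera to tool coordinates, whose origin is the TCP and whose axes are the tool frame's). Camera axes: x right, y down, z forward; pixel columns grow to the right and rows downward; lengths in mm; the calibration is good to about 2 mm. The wrist camera is an equidistant fisheye: a pixel r from the principal point sees the ray r / f radians off the axis. A picture is of the moment at which its call begins: read the wrist's pose just before it. camera_info takes no time and is no camera call.
- close_job(): hands the job in, once; it reports no verdict.
The state is a dict: "time": time; "joint_positions": joint angles; "dq": joint speeds; "tau": joint torques, N m; "tool_pos": TCP position; "tcp_rot": TCP orientation; "contact_force": force on the tool from outside, world axes, zero at the start; "moment": the same for the moment, N m; "grip_width": finger opening in mm.
Only numpy, scipy, OpenCV 4.12 (cv2) and the standard library are available. Lean on these libraries where they do the work, as an engineer would, in place of code of your own. Each camera call takes 0.05 s, during which the arm holds its last target. There are 200 camera calls.

## Task

Lock the blue carton knife away: put it in the open drawer of the grey steel drawer unit and let go of it, push the drawer fully shut, then slide the red-knobbed bolt on top of the unit all the way through the drawer's staple to its end stop. Leave the two sauce bottles and the roll of packing tape as they are.

Things in the scene. Friction and masses are not known exactly. Their poses are not given: they have to be found in the camera images.
- knife: Safety carton knife, blade shut, lying flat on the bench: blue plastic with black rubber grip patches; 150 long (own x, nose at +x), 26 wide (own y; the last 38 at the nose 22), 18 high, about 90 g. Origin at the centre of its underside.
- unit: Grey sheet-steel bench drawer unit, fixed; 300 deep (own x), 300 wide (own y), 115 high; bolt and staple stand on its top. Origin at the centre of its underside. Its front looks along own -x, roughly to the robot's left; the drawer slides out that way. The shut drawer's front face is 150 from the origin.
- drawer (a joint): How far the drawer is out, m: 0 fully shut against its stop, 0.21 fully open; starts 0.15 to 0.20. Slides along the unit's own x, takes about 3 N (plus 8 N per m/s) and stays where it is left.
- drawer_in (a point): Middle of the drawer's flat, empty inner floor, 14 above the bench; moves with the drawer, axes as the unit's. Inside 264 long (own x), 268 wide, white walls 71 high; the front panel, 12 thick, rises to 114 above the bench. Only the part pulled out is open above: with the drawer out by q mm, from own x = -132 to q - 136 of this point (the shell covers the rest).
- drawer_handle (a point): Middle of the drawer's dark bow handle: a level round bar 10 thick, 96 long along own y, 72 above the bench, its axis 30 out from the front panel's outer face. Moves with the drawer; axes as the unit's.
- staple (a point): Centre of the top of the steel staple on the drawer, an arch 26 high over the unit's top, 12 long (own y), 26 wide, that the bolt's rod enters with 4 to spare each side. Its strip, 26 wide, 54 long, runs back from the top edge of the drawer's front; so with the drawer open it overhangs the inside there. Moves with the drawer; axes as the unit's.
- bolt (a joint): Travel of the barrel bolt on the unit's top, m: 0 drawn back, 0.040 home at its end stop; starts 0 to 0.006. Slides along the unit's own +y, takes about 2 N, stays where it is left. Its rod (10 thick, 12 above the unit's top) meets the staple at 0.015 and can pass it only with the drawer shut; it then holds the drawer shut.
- bolt_knob (a point): Centre of the top of the bolt's upright red knob, round, 18 across; the red part reaches from 47 down to 24 above the unit's top (162 to 139 above the bench), clear above the bolt's two steel guides (22 high, 60 apart along own y, the knob's stem running between them). Moves with the bolt; axes as the unit's.
- tape: Roll of brown packing tape lying flat, 100 across, 48 high. Origin at the centre of its underside. Leave it where it is.
- bottle1: Full dark sauce bottle, gold cap, white label, standing; 56 across, 150 high. Origin at the centre of its underside. Leave it as it stands.
- bottle2: A second sauce bottle of the same kind, also left as it stands.
Things that resemble listed ones, but are neither listed nor needed, are in the scene too. Leave any green or turquoise look-alike of the bottle2 alone.

How it is judged (in metres and radians):
On the way, in this order (a step that is already met when the one before it is completed fails the run):
1. the knife lies in the open drawer and is let go (value of joint drawer above 0.06 m and x of knife in the frame of drawer_in between -0.12 and 0.12 m and y of knife in the frame of drawer_in between -0.122 and 0.122 m and z of knife in the frame of drawer_in between -0.01 and 0.025 m and contact force between the fingers and knife below 0.1 N), for 0.2 s.
2. the drawer is pushed fully shut (value of joint drawer below 0.005 m), for 0.2 s.
3. the bolt is slid home (value of joint bolt above 0.036 m and value of joint drawer below 0.006 m), for 0.2 s.
At the end, for the whole second after the job is handed in: The knife lies at rest in the drawer (its underside centre within the inner walls and less than 25 mm above the drawer's floor), the drawer is shut to within 6 mm, the bolt is within 4 mm of its end stop, and the bottles and the tape are standing within 50 mm of where they were (all of step 3 and x of knife in the frame of drawer_in between -0.13 and 0.13 m and y of knife in the frame of drawer_in between -0.13 and 0.13 m and z of knife in the frame of drawer_in between -0.01 and 0.025 m and linear speed of knife below 0.02 m/s and angle between each of bottle1, bottle2's own z axis and vertical below 0.2 rad and distance of each of bottle1, bottle2, tape from where it was at the start of the episode below 0.05 m); the robot touches nothing.
It fails at once if a bottle is knocked over or pushed away (angle between any of bottle1, bottle2's own z axis and vertical above 0.5 rad or distance of any of bottle1, bottle2 from where it was at the start of the episode above 0.05 m).
It fails at once if the roll of tape is pushed away (distance of tape from where it was at the start of the episode above 0.05 m).
It also fails if it takes over 58 s, if anything falls off the work surface, if the arm or the gripper's body presses on something with over 40 N, if the wrist force passes 120 N, or if a joint passes its speed limit or range.

## Working session

There is one attempt and no reset: what is moved stays moved. The work goes in short steps, Python scripts to look and compute and a tool call to move; the robot and the scene stay as the last step left them, time stands still between calls to the robot, and variables do not carry over. Pictures are saved under pics/ and viewed, about 8 in all and at most 12, crops included, and the job is handed in when it is done.

Besides the shell and the picture viewer there is one more tool, called by a JSON object that holds its "method" and its "body". carry_out: Moves the arm, as the interface text tells. Its arguments: {"type":"object","properties":{"rows":{"type":"array"},"hand":{"type":"number"}},"required":["rows"]}

```bash
mkdir -p pics
python3 - <<'E'
from plant import *
import cv2,numpy as np
for n in("scene","side"):
    cv2.imwrite(f"pics/{n}0.png",capture(n)[:,:,::-1]); i=camera_info(n); print(n,np.round(i["camera_matrix"],1).tolist(),np.round(i["pose"],3).tolist())
o=get_obs();print(o)
cv2.imwrite("pics/wrist0.png",capture("wrist")[:,:,::-1]); print(camera_info("wrist"))
a=cv2.imread("pics/scene0.png");b=cv2.imread("pics/side0.png")
E
```

```text
scene [[477.1, 0.0, 281.2], [0.0, 477.1, 226.7], [0.0, 0.0, 1.0]] [[-0.548, 0.547, -0.632, 1490.491], [0.836, 0.354, -0.419, 712.813], [-0.005, -0.758, -0.652, 1059.693], [0.0, 0.0, 0.0, 1.0]]
side [[493.2, 0.0, 284.3], [0.0, 493.2, 211.5], [0.0, 0.0, 1.0]] [[0.957, -0.161, 0.243, 287.073], [-0.291, -0.491, 0.821, -799.023], [-0.013, -0.856, -0.516, 714.675], [0.0, 0.0, 0.0, 1.0]]
{'time': 0.1, 'joint_positions': array([-1.46020453e-01,  3.42620893e-01,  1.52489650e+00,  1.95936075e-05,
        1.27537121e+00, -1.45994862e-01]), 'dq': array([ 0.00100377, -0.00150692, -0.00174875,  0.00177965,  0.00110835,
       -0.00091864]), 'tau': array([ 1.49919495e-03, -4.32001984e+01, -2.44694173e+01,  7.19219679e-02,
        5.25739230e-02, -9.79429342e-05]), 'tool_pos': array([5.24658080e+02, 6.78323348e-02, 2.26139860e+02]), 'tcp_rot': array([2.98114045, 1.56950024, 2.98110915]), 'contact_force': array([ 0.23993885, -0.6930801 ,  0.18054769]), 'moment': array([-0.02840979, -0.0113729 ,  0.00865865]), 'grip_width': 91.910069952472}
{'camera_matrix': array([[325.1922621 ,   0.        , 276.53260174],
       [  0.        , 325.1922621 , 213.08670377],
       [  0.        ,   0.        ,   1.        ]]), 'mount': array([[-1.00278900e-03, -2.62289783e-01,  9.64988634e-01,
        -1.59160810e+02],
       [-1.30175775e-04, -9.64989077e-01, -2.62290039e-01,
         6.99967660e+01],
       [ 9.99999489e-01, -3.88639710e-04,  9.33536660e-04,
         7.12746424e-01],
       [ 0.00000000e+00,  0.00000000e+00,  0.00000000e+00,
         1.00000000e+00]])}
```

View pics/scene0.png

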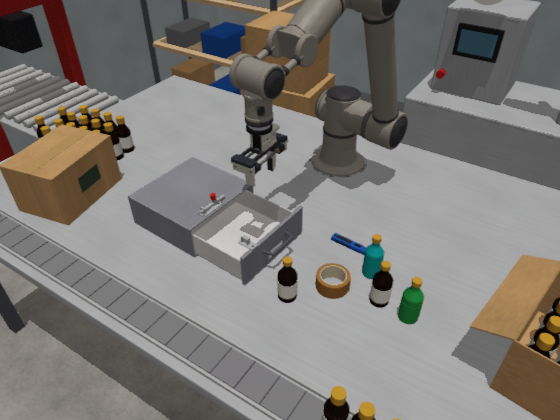

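View pics/side0.png

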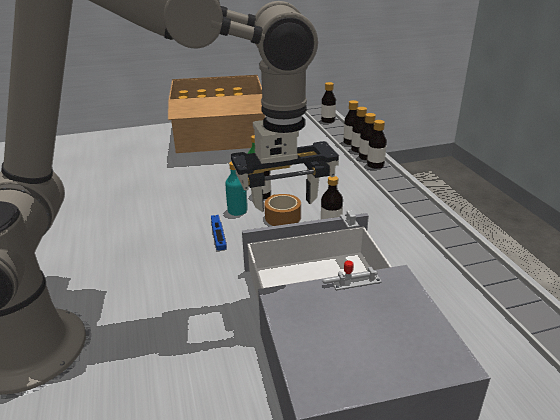

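Scene picture: knife (348,243), drawer handle (277,247), knob (212,196), black bottles (287,280) and (381,285), tape (333,280). The look-alikes are turquoise (373,257) and green (410,300). In the side picture the knife is at (218,232) and the knob at (348,267). Nothing else blue and knife-like is on the bench. The only other blue things are the bins at the back, scene (225,40). Next I measure and take a close crop.

```bash
cat > h.py <<'E'
from plant import *
import cv2,numpy as np
from scipy.spatial.transform import Rotation as R
def ray(n,p,tool=None):
    i=camera_info(n);K=i["camera_matrix"];q=np.array([(p[0]-K[0,2])/K[0,0],(p[1]-K[1,2])/K[1,1],1.])
    if n=="wrist":
        r=np.hypot(q[0],q[1]);q=np.array([q[0]/r*np.sin(r),q[1]/r*np.sin(r),np.cos(r)]);T=tool@i["mount"]
    else:T=i["pose"];q/=np.linalg.norm(q)
    return T[:3,3],T[:3,:3]@q
def plane(n,p,z,tool=None):
    o,d=ray(n,p,tool);return o+d*(z-o[2])/d[2]
def tri(*rs):
    A=0;b=0
    for o,d in rs:
        P=np.eye(3)-np.outer(d,d);A=A+P;b=b+P@o
    x=np.linalg.solve(A,b);return x,[round(float(np.linalg.norm((np.eye(3)-np.outer(d,d))@(x-o))),1) for o,d in rs]
def tool():
    o=get_obs();T=np.eye(4);T[:3,3]=o["tool_pos"];T[:3,:3]=R.from_euler("xyz",o["tcp_rot"]).as_matrix();return T
def blob(img,lo,hi,box):
    """largest HSV blob in box x0,y0,x1,y1 (img RGB/BGR per caller: BGR)"""
    h=cv2.inRange(cv2.cvtColor(img,cv2.COLOR_BGR2HSV),lo,hi);m=np.zeros_like(h);x0,y0,x1,y1=box;m[y0:y1,x0:x1]=h[y0:y1,x0:x1]
    m=cv2.morphologyEx(m,cv2.MORPH_CLOSE,np.ones((5,5)));c=max(cv2.findContours(m,0,2)[0],key=cv2.contourArea)
    return c
E
python3 - <<'E'
from h import *
S=cv2.imread("pics/scene0.png");D=cv2.imread("pics/side0.png")
B=((105,120,40),(125,255,255))
out={}
for n,im,kb,rb in(("scene",S,(320,225,368,260),(200,185,225,210)),("side",D,(200,205,235,260),(335,255,362,280))):
    c=blob(im,*B,kb); r=cv2.minAreaRect(c); red=cv2.inRange(im,(0,0,120),(90,90,255)); m=np.zeros_like(red);x0,y0,x1,y1=rb;m[y0:y1,x0:x1]=red[y0:y1,x0:x1];ys,xs=np.nonzero(m)
    M=cv2.moments(c); kc=(M['m10']/M['m00'],M['m01']/M['m00']);out[n]=(kc,((xs.min()+xs.max())/2,(ys.min()+ys.max())/2))
    print(n,r,kc,out[n][1],xs.min(),xs.max(),ys.min(),ys.max()); print(np.round([plane(n,p,15)[:2] for p in cv2.boxPoints(r)]).tolist())
for k in(0,1): print(tri(*[ray(n,out[n][k]) for n in out]))
a=cv2.resize(S[165:285,125:395],None,fx=2.95,fy=2.95,interpolation=3)
b=cv2.resize(D[195:315,195:465],None,fx=2.0,fy=2.0,interpolation=3)
v=np.zeros((600,800,3),np.uint8);v[:354,:796]=a[:354,:796];v[356:596,:540]=b
cv2.imwrite("pics/crop1.png",v)
E
```

```text
scene ((348.5652770996094, 243.17575073242188), (36.24896240234375, 8.030073165893555), 24.623565673828125) (349.1341085271318, 243.61472868217052) (np.float64(212.5), np.float64(194.5)) 210 215 193 196
[[443.0, 211.0], [406.0, 203.0], [413.0, 326.0], [449.0, 332.0]]
side ((218.11537170410156, 232.07691955566406), (35.49702072143555, 10.001923561096191), 78.69007110595703) (218.00396151669494, 232.60384833050367) (np.float64(348.0), np.float64(263.0)) 344 352 260 266
[[417.0, 356.0], [444.0, 358.0], [430.0, 190.0], [406.0, 189.0]]
(array([424.26693164, 270.29508736,  11.66403337]), [0.9, 0.9])
(array([ 605.96683333, -130.92147073,  160.28073476]), [0.2, 0.2])
```

View pics/crop1.png

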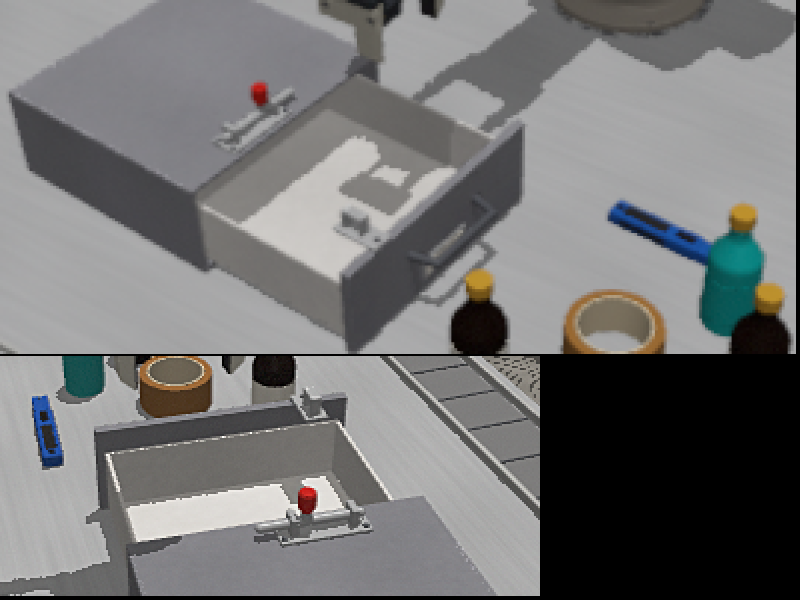

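Run:
```python
from h import *
s=lambda x,y:(125+x/2.95,165+y/2.95)
d=lambda x,y:(195+x/2,195+(y-356)/2)
def P(t,*a): print(t,*[np.round(x,1).tolist() if not isinstance(x,tuple) else (np.round(x[0],1).tolist(),x[1]) for x in a])
P("front top right(scene) +x", plane("scene",s(346,275),114)); P("front top -x",plane("scene",s(523,124),114))
P("unit top", *[plane("scene",s(*p),115) for p in((10,93),(204,193))])
P("side unit top",*[plane("side",d(*p),115) for p in((130,545),(424,498))])
P("side front top", *[plane("side",d(*p),114) for p in((96,430),(345,395))])
P("corner tri",tri(ray("scene",s(204,193)),ray("side",d(424,498))),tri(ray("scene",s(346,275)),ray("side",d(345,395))),tri(ray("scene",s(523,124)),ray("side",d(96,430))))
P("staple",tri(ray("scene",s(355,208)),ray("side",d(308,390))))
P("handle ends z72",*[plane("scene",s(*p),72) for p in((415,258),(490,208))])
P("turq base",plane("side",(237,213),0),plane("scene",(373,275),0))
P("turq cap",tri(ray("scene",s(743,208)),ray("side",(233,167))),plane("scene",s(743,210),150))
P("bottle caps",plane("scene",(287.5,261),150),plane("scene",(386,266),150),"tape",plane("scene",(333,274),48),plane("side",(283,201),48),plane("side",(333,180),150))
T=tool()
```

```text
front top right(scene) +x [747.7, 88.1, 114.0]
front top -x [456.7, 109.2, 114.0]
unit top [720.5, -398.9, 115.0] [731.7, -104.6, 115.0]
side unit top [443.6, -101.0, 115.0] [738.8, -121.1, 115.0]
side front top [457.0, 100.8, 114.0] [749.1, 82.8, 114.0]
corner tri ([735.7, -111.6, 111.7], [7.8, 7.8]) ([748.8, 86.5, 112.8], [2.1, 2.1]) ([456.5, 107.2, 111.4], [2.1, 2.1])
staple ([691.5, 59.9, 144.6], [0.6, 0.6])
handle ends z72 [657.0, 104.3, 72.0] [551.5, 127.4, 72.0]
turq base [494.7, 371.1, 0.0] [500.0, 390.5, 0.0]
turq cap ([490.9, 376.2, 143.6], [4.1, 4.1]) [495.1, 380.6, 150.0]Traceback (most recent call last):
  File "<stdin>", line 14, in <module>
  File "<stdin>", line 4, in P
    return _wrapfunc(a, 'round', decimals=decimals, out=out)
    return _wrapit(obj, method, *args, **kwds)
    result = getattr(arr, method)(*args, **kwds)
numpy._core._exceptions._UFuncNoLoopError: ufunc 'multiply' did not contain a loop with signature matching types (dtype('<U4'), dtype('float64')) -> None
```

View pics/wrist0.png

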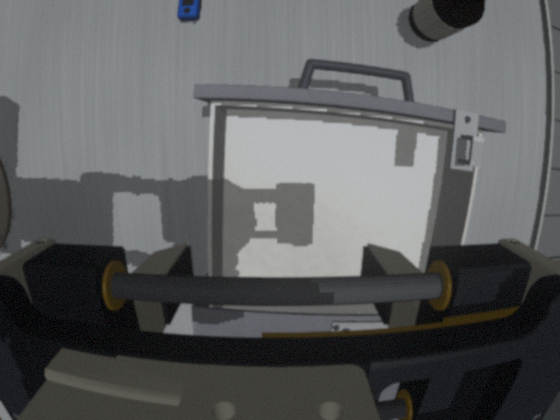

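Wrist picture: the jaws open along image x (world x), the drawer is below, and the knife end shows at (188,10). The front panel is at about -4° to world x and the knife axis is at about 86°, so it is already parallel to the drawer's slide. I choose the blue knife at (424,272) and move above it.

{"method": "carry_out", "body": {"rows": [[-20,35,0,-4],[-40,70,0,-4],[-60,110,0,-4],[-75,150,0,-4],[-85,190,0,-4],[-95,230,-20,-4],[-100,260,-40,-4],[-100,272,-60,-4],[-100,272,-60,-4],[-100,272,-60,-4]], "hand": 91}}

```text
time: 0.98
tool_pos: [423.8, 272.2, 165.3]
tcp_rot: [-2.735, 1.567, -2.803]
contact_force: [0.1, -0.6, 0.3]
grip_width: 91.0
```

Run:
```python
from h import *
T=tool();w=capture("wrist")[:,:,::-1].copy();cv2.imwrite("pics/w1.png",w);print(np.round(T,2).tolist())
c=blob(w,(100,120,40),(125,255,255),(100,60,460,330));r=cv2.minAreaRect(c);bp=cv2.boxPoints(r);print(r)
q=np.array([plane("wrist",p,16,T)[:2] for p in bp]);print(np.round(q,1).tolist(),q.mean(0))
M=cv2.moments(c);kc=(M['m10']/M['m00'],M['m01']/M['m00'])
print(tri(ray("wrist",kc,T),ray("side",(218.0,232.4))))
for t,n,p,z in(("b1","scene",(287.5,261),150),("b2","scene",(386,266),150),("tape","scene",(333,274),48),("tape","side",(283,201),48),("b1","side",(333,180),150)): print(t,plane(n,p,z).round())
x,y,ww,hh=cv2.boundingRect(c);k=w[max(0,y-25):y+hh+25,max(0,x-60):x+ww+60];cv2.imwrite("pics/w1c.png",cv2.resize(k,None,fx=2,fy=2))
```

```text
[[-0.0, 0.07, 1.0, 423.78], [-0.0, 1.0, -0.07, 272.16], [-1.0, -0.0, -0.0, 165.28], [0.0, 0.0, 0.0, 1.0]]
((276.5, 187.5), (147.0, 25.0), 90.0)
[[418.1, 354.7], [441.4, 353.1], [432.7, 206.1], [406.9, 207.8]] [424.79645857 280.461484  ]
(array([424.97649983, 280.11947261,   6.58390449]), [0.1, 0.1])
b1 [718. 221. 150.]
b2 [591. 451. 150.]
tape [605. 306.  48.]
tape [613. 315.  48.]
b1 [711. 206. 150.]
```

View pics/w1c.png

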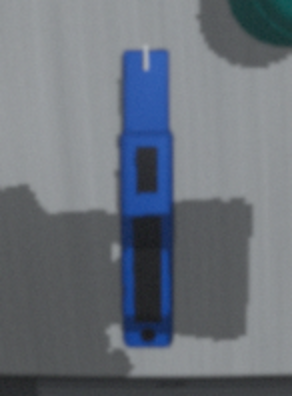

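The crop shows the blue knife with its nose (white mark) up, upright in the image and so aligned with the jaws. Its centre is (425,280) and the turquoise bottle is clear of it. I descend and grip.

{"method": "carry_out", "body": {"rows": [[1,6,-35,0],[1,6,-70,0],[1,6,-105,0],[1,6,-135,0],[1,6,-152,0],[1,6,-162,0],[1,6,-162,0],[1,6,-162,0]]}}

```text
time: 1.7
tool_pos: [427.0, 277.3, 5.5]
tcp_rot: [2.117, 1.571, 2.047]
contact_force: [0.3, 0.2, 0.1]
grip_width: 91.3
```

{"method": "carry_out", "body": {"rows": [[0,0,0,0],[0,0,0,0],[0,0,0,0],[0,0,0,0],[0,0,0,0],[0,0,0,0],[0,0,0,0],[0,0,0,0],[0,0,30,0],[0,0,60,0],[0,0,60,0]], "hand": 10}}

```text
time: 2.62
tool_pos: [429.7, 278.7, 69.9]
tcp_rot: [0.527, 1.563, 0.456]
contact_force: [1.6, 0.5, 0.5]
grip_width: 22.6
```

{"method": "carry_out", "body": {"rows": [[0,0,35,0],[0,0,70,0],[5,-5,100,0],[20,-35,110,0],[38,-70,110,0],[55,-105,110,0],[72,-140,110,0],[90,-175,110,0],[107,-210,110,0],[125,-245,110,0],[140,-275,110,0],[146,-285,110,0],[146,-285,110,0],[146,-285,110,0]]}}

```text
time: 3.78
tool_pos: [575.3, -6.3, 179.3]
tcp_rot: [0.687, 1.564, 0.616]
contact_force: [-0.3, -0.2, 0.0]
grip_width: 10.1
```

Run:
```python
from h import *
T=tool();w=capture("wrist")[:,:,::-1].copy();cv2.imwrite("pics/w2.png",w);print(T[:3,3],get_obs()["grip_width"])
```

```text
[575.3184322   -6.28703551 179.26471626] 9.844896469280204
```

View pics/w2.png

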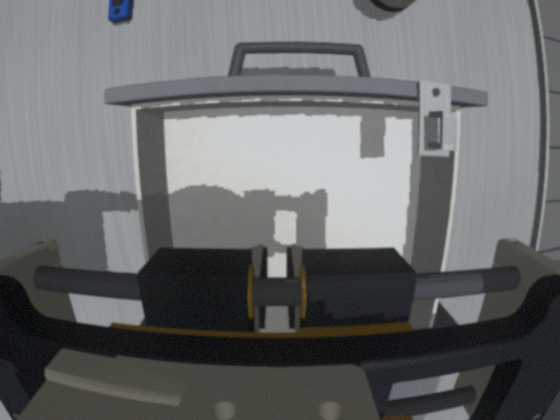

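The grip failed: the lift began before the slow fingers had closed, and the knife still lies on the bench, with its end at (120,10). I use this view for the drawer pose, with panel corners (107,90) and (487,93) and staple (436,133), then go back.

Run:
```python
from h import *
T=tool()
for t,p,z in(("panelL",(107,89),114),("panelR",(487,92),114),("staple",(436,133),141),("handleL",(238,48),72),("handleR",(361,48),72),("wall L top",(135,110),85),("wallR",(457,115),85)): print(t,plane("wrist",p,z,T).round(1))
print("staple tri",tri(ray("wrist",(436,133),T),ray("side",(349,212))))
```

```text
panelL [457.9 108.2 114. ]
panelR [750.7  91.  114. ]
staple [685.6  57.7 141. ]
handleL [555.  133.6  72. ]
handleR [656.5 129.1  72. ]
wall L top [467.5  91.4  85. ]
wallR [737.6  72.   85. ]
staple tri (array([686.87774147,  57.49471513, 145.26871567]), [3.2, 3.2])
```

{"method": "carry_out", "body": {"rows": [[-18,35,0,0],[-36,70,0,0],[-54,105,0,0],[-72,140,0,0],[-90,175,0,0],[-108,210,0,0],[-125,245,-20,0],[-142,275,-50,0],[-150,285,-80,0],[-150,285,-80,0]], "hand": 70}}

```text
time: 4.67
tool_pos: [418.0, 281.6, 94.6]
tcp_rot: [3.034, 1.567, 2.97]
contact_force: [-1.4, -0.8, -0.4]
grip_width: 68.8
```

Run:
```python
from h import *
s=capture("side")[:,:,::-1].copy();T=tool();w=capture("wrist")[:,:,::-1].copy();cv2.imwrite("pics/w3.png",w);print(T[:3,3],get_obs()["grip_width"])
for n,im,box,t in(("side",s,(195,195,245,265),None),("wrist",w,(100,40,460,330),T)):
    c=blob(im,(100,120,40),(125,255,255),box);r=cv2.minAreaRect(c);bp=cv2.boxPoints(r)
    q=np.array([plane(n,p,16,t)[:2] for p in bp]);print(n,r,np.round(q,1).tolist(),q.mean(0))
```

```text
[420.64719017 280.85902688  97.1655332 ] 69.6160376642487
side ((218.30767822265625, 232.03846740722656), (35.49702072143555, 10.394155502319336), 78.69007110595703) [[416.5, 354.4], [444.9, 356.3], [430.9, 188.6], [405.6, 187.9]] [424.47809128 271.81010159]
wrist ((281.0, 200.0), (154.0, 32.0), 90.0) [[417.9, 354.2], [441.2, 352.7], [435.1, 230.3], [408.9, 232.1]] [425.80550696 292.33230713]
```

{"method": "carry_out", "body": {"rows": [[4,-1,-35,0],[4,-1,-65,0],[4,-1,-85,0],[4,-1,-93,0],[4,-1,-94,0],[4,-1,-94,0],[4,-1,-94,0]]}}

```text
time: 5.35
tool_pos: [428.7, 279.9, 6.9]
tcp_rot: [0.648, 1.563, 0.582]
contact_force: [-0.0, -0.3, 0.1]
grip_width: 70.0
```

{"method": "carry_out", "body": {"rows": [[0,0,0,0],[0,0,0,0],[0,0,0,0],[0,0,0,0],[0,0,0,0],[0,0,0,0],[0,0,0,0],[0,0,0,0],[0,0,0,0],[0,0,0,0],[0,0,0,0],[0,0,0,0],[0,0,0,0],[0,0,0,0]], "hand": 10}}

```text
time: 6.52
tool_pos: [428.7, 279.9, 6.9]
tcp_rot: [0.646, 1.562, 0.579]
contact_force: [-1.4, -0.5, 0.1]
grip_width: 26.2
```

{"method": "carry_out", "body": {"rows": [[0,0,15,0],[0,0,40,0],[0,0,75,0],[0,0,110,0],[0,0,145,0],[5,-10,165,0],[20,-40,170,0],[38,-75,170,0],[56,-110,170,0],[74,-145,170,0],[92,-180,170,0],[110,-215,170,0],[127,-250,170,0],[141,-275,170,0],[147,-285,170,0],[147,-285,170,0],[147,-285,170,0]]}}

```text
time: 7.93
tool_pos: [575.4, -5.0, 176.4]
tcp_rot: [0.798, 1.563, 0.73]
contact_force: [-0.4, -0.1, -1.0]
grip_width: 25.6
```

Run:
```python
from h import *
T=tool();w=capture("wrist")[:,:,::-1].copy();cv2.imwrite("pics/w4.png",w);print(T[:3,3],get_obs()["grip_width"])
```

```text
[575.35041378  -4.98323186 176.40061136] 25.7009527711935
```

View pics/w4.png

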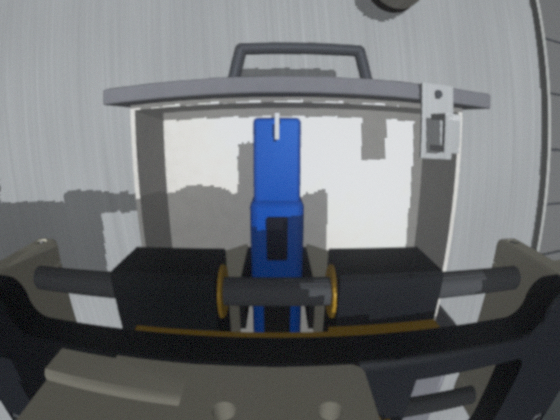

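The knife is held, level and centred over the drawer with its nose at (277,125), and the walls and staple are clear on both sides. I lower it.

{"method": "carry_out", "body": {"rows": [[0,-5,-35,0],[0,-5,-70,0],[0,-5,-100,0],[0,-5,-125,0],[0,-5,-140,0],[0,-5,-150,0],[0,-5,-153,0],[0,-5,-153,0],[0,-5,-153,0]]}}

```text
time: 8.73
tool_pos: [575.7, -8.6, 24.7]
tcp_rot: [0.655, 1.562, 0.59]
contact_force: [0.3, 0.3, -0.5]
grip_width: 25.8
```

{"method": "carry_out", "body": {"rows": [[0,0,0,0],[0,0,0,0],[0,0,0,0],[0,0,0,0],[0,0,0,0],[0,0,0,0],[0,0,0,0],[0,0,0,0],[0,0,0,0],[0,0,0,0]], "hand": 55}}

```text
time: 9.57
tool_pos: [575.7, -8.7, 24.6]
tcp_rot: [0.664, 1.562, 0.598]
contact_force: [0.9, -0.8, 0.5]
grip_width: 54.7
```

{"method": "carry_out", "body": {"rows": [[0,0,15,0],[0,0,45,0],[0,0,80,0],[0,0,115,0],[0,0,150,0],[0,0,155,0],[0,0,155,0]]}}

```text
time: 10.15
tool_pos: [577.1, -8.8, 182.5]
tcp_rot: [0.366, 1.557, 0.301]
contact_force: [-0.4, 0.5, -0.2]
grip_width: 55.2
```

Run:
```python
from h import *
T=tool();w=capture("wrist")[:,:,::-1].copy();s=capture("side")[:,:,::-1];cv2.imwrite("pics/w5.png",w)
print(T[:3,3])
c=blob(w,(100,120,40),(125,255,255),(100,60,460,330));print(cv2.minAreaRect(c),[plane("wrist",p,32,T).round(1).tolist() for p in cv2.boxPoints(cv2.minAreaRect(c))])
cv2.imwrite("pics/v5.png",cv2.resize(s[140:380,190:490],None,fx=2,fy=2))
```

```text
[577.11029757  -8.82166597 182.49756156]
((273.0, 196.0), (144.0, 24.0), 90.0) [[570.4, 65.3, 32.0], [592.9, 63.8, 32.0], [584.2, -82.1, 32.0], [559.2, -80.4, 32.0]]
```

View pics/w5.png

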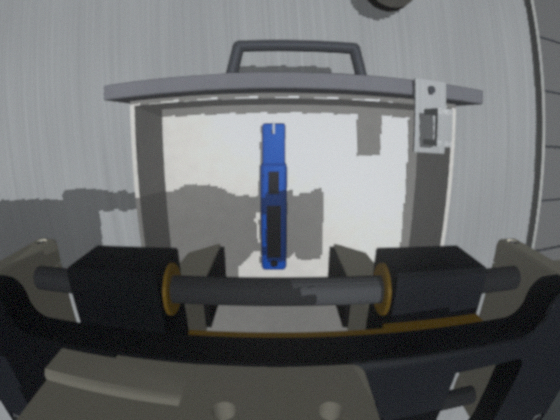

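The knife lies flat in the drawer at (274,196), centre about (577,-8), and is free of the fingers. Next I close the fingers and move out in front of the handle, staying left of bottle1, to push on the bar.

{"method": "carry_out", "body": {"rows": [[0,30,0,0],[0,65,0,0],[0,100,0,0],[0,135,0,0],[0,170,0,0],[0,192,0,0],[0,196,-30,0],[0,196,-65,0],[0,196,-100,0],[0,196,-120,0],[0,196,-120,0],[0,196,-120,0]], "hand": 0}}

```text
time: 11.25
tool_pos: [573.5, 187.1, 56.3]
tcp_rot: [1.459, 1.566, 1.393]
contact_force: [0.8, -0.5, 0.2]
grip_width: 0.3
```

{"method": "carry_out", "body": {"rows": [[0,-8,0,0],[0,-18,0,0],[0,-28,0,0],[-1,-36,0,0],[-1,-42,0,0],[-2,-50,0,0],[-2,-60,0,0],[-3,-72,0,0],[-4,-84,0,0],[-5,-96,0,0],[-5,-108,0,0],[-6,-120,0,0],[-7,-132,0,0],[-8,-144,0,0],[-8,-156,0,0],[-9,-168,0,0],[-9,-176,0,0],[-10,-182,0,0],[-10,-186,0,0],[-10,-186,0,0]]}}

```text
time: 12.92
tool_pos: [563.1, 0.1, 56.0]
tcp_rot: [1.728, 1.567, 1.662]
contact_force: [0.4, -0.1, 0.3]
grip_width: 0.6
```

{"method": "carry_out", "body": {"rows": [[0,-6,0,0],[-1,-14,0,0],[-1,-22,0,0],[-2,-30,0,0],[-2,-34,0,0],[-2,-36,0,0]]}}

```text
time: 13.42
tool_pos: [560.8, -36.9, 56.0]
tcp_rot: [1.866, 1.567, 1.799]
contact_force: [-0.9, 1.9, -0.0]
grip_width: -0.0
```

Run:
```python
from h import *
print(get_obs()["contact_force"])
s=capture("scene")[:,:,::-1];d=capture("side")[:,:,::-1]
v=np.zeros((560,800,3),np.uint8);v[:,:400]=cv2.resize(s[140:300,130:330],(400,560))[:, :400] if 0 else np.vstack([cv2.resize(s[150:290,120:320],(400,280)),cv2.resize(d[180:320,230:430],(400,280))]);v[:280,400:]=cv2.resize(s[180:250,170:270],(400,280));v[280:,400:]=cv2.resize(d[240:310,290:390],(400,280));cv2.imwrite("pics/v6.png",v)
```

```text
[-0.87359423  1.87317698 -0.04593334]
```

View pics/v6.png

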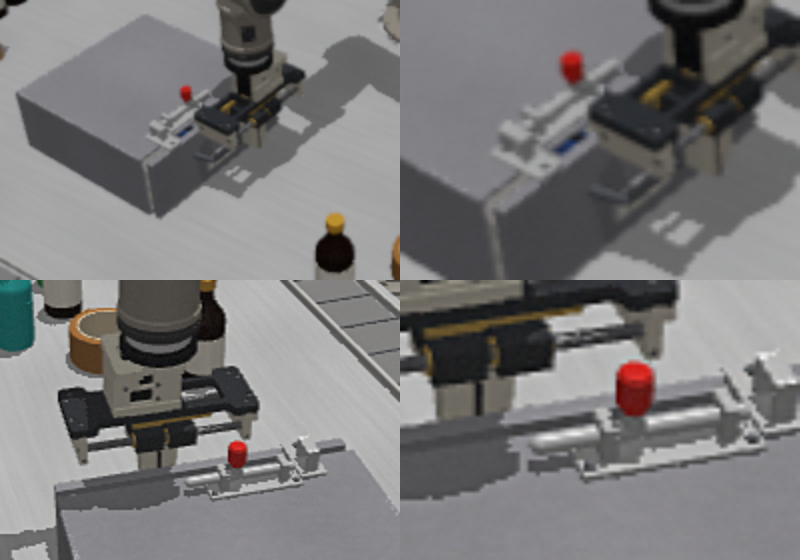

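Nearly shut: a narrow gap is left, with blue still visible through it in the scene crop. I push on in small steps.

{"method": "carry_out", "body": {"rows": [[0,-2,0,0],[0,-4,0,0],[0,-6,0,0],[0,-8,0,0]]}}

```text
time: 13.85
tool_pos: [560.6, -44.6, 55.9]
tcp_rot: [2.003, 1.567, 1.937]
contact_force: [-1.0, 2.7, 0.7]
grip_width: 0.4
```

{"method": "carry_out", "body": {"rows": [[0,-2,0,0],[0,-4,0,0],[0,-6,0,0],[0,-7,0,0]]}}

```text
time: 14.18
tool_pos: [560.4, -47.9, 56.0]
tcp_rot: [1.837, 1.561, 1.77]
contact_force: [1.1, 23.0, 3.5]
grip_width: 0.3
```

23 N at the stop, so the drawer is shut. I back off, rise, and move to the -x side of the knob.

{"method": "carry_out", "body": {"rows": [[0,0,0,0],[0,0,0,0],[0,15,0,0],[0,30,0,0],[0,30,30,0],[0,30,65,0],[0,30,100,0],[0,30,135,0],[0,10,150,0],[0,-25,150,0],[0,-60,150,0],[0,-80,150,0],[0,-81,150,0],[0,-81,150,0]]}}

```text
time: 15.35
tool_pos: [560.2, -130.7, 205.8]
tcp_rot: [1.848, 1.562, 1.777]
contact_force: [0.6, -0.2, -0.0]
grip_width: 0.3
```

Run:
```python
from h import *
T=tool();print(T[:3,3],get_obs()["contact_force"])
d=capture("side")[:,:,::-1];s=capture("scene")[:,:,::-1];P=[]
for n,im in(("side",d),("scene",s)):
    m=cv2.inRange(im,(0,0,120),(90,90,255));x0,y0,x1,y1=(330,250,380,285) if n=="side" else (195,180,230,215)
    ys,xs=np.nonzero(m[y0:y1,x0:x1]);p=(x0+(xs.min()+xs.max())/2,y0+(ys.min()+ys.max())/2);P.append(ray(n,p));print(n,p,len(xs))
print(tri(*P))
v=np.hstack([cv2.resize(s[180:250,170:270],(400,280)),cv2.resize(d[240:310,290:390],(400,280))]);cv2.imwrite("pics/v7.png",v)
```

```text
[ 560.22282862 -130.68910384  205.77930455] [ 0.61343959 -0.17756259 -0.04560148]
side (np.float64(349.0), np.float64(263.0)) 15
scene (np.float64(212.5), np.float64(194.5)) 6
(array([ 607.04462339, -131.01920037,  160.49530103]), [0.6, 0.6])
```

View pics/v7.png

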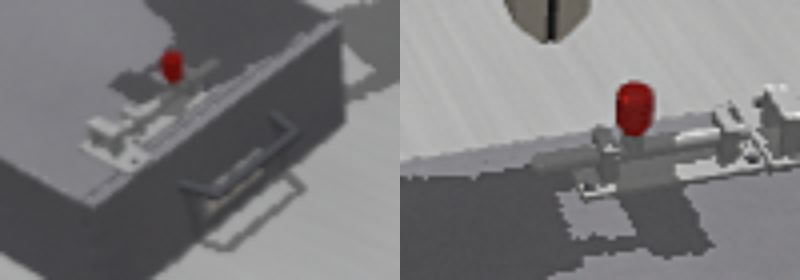

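The drawer front is flush with the unit, and the knob is at (607,-131,160). I descend beside it and push along +x, turned -4°.

{"method": "carry_out", "body": {"rows": [[-2,0,-25,0],[-2,0,-50,0],[-2,0,-59,0],[-2,0,-59,0],[4,-1,-59,0],[10,-1,-59,0],[16,-1,-59,0],[22,-1,-59,0],[28,-2,-59,0],[34,-2,-59,0],[40,-2,-59,0],[45,-3,-59,0],[48,-3,-59,0],[50,-3,-59,0],[50,-3,-59,0]]}}

```text
time: 16.7
tool_pos: [611.5, -131.8, 147.6]
tcp_rot: [1.672, 1.562, 1.604]
contact_force: [-1.0, 0.5, 4.4]
grip_width: 0.4
```

{"method": "carry_out", "body": {"rows": [[2,0,0,0],[4,0,0,0],[6,0,0,0],[7,0,0,0]]}}

```text
time: 17.03
tool_pos: [618.8, -132.1, 147.7]
tcp_rot: [1.652, 1.562, 1.584]
contact_force: [-1.4, -1.2, 3.6]
grip_width: 0.4
```

{"method": "carry_out", "body": {"rows": [[2,0,0,0],[4,0,0,0],[6,0,0,0],[7,0,0,0]]}}

```text
time: 17.37
tool_pos: [620.7, -132.2, 147.5]
tcp_rot: [2.578, 1.555, 2.51]
contact_force: [-26.1, -1.3, 15.3]
grip_width: 0.5
```

Run:
```python
from h import *
print(get_obs()["contact_force"],get_obs()["tool_pos"])
d=capture("side")[:,:,::-1];s=capture("scene")[:,:,::-1]
for n,im in(("side",d),("scene",s)):
    m=cv2.inRange(im,(0,0,70),(60,60,255));x0,y0,x1,y1=(330,240,395,290) if n=="side" else (180,180,240,225)
    ys,xs=np.nonzero(m[y0:y1,x0:x1]);p=(x0+xs.mean(),y0+ys.mean()) if len(xs) else None;print(n,p,len(xs), p and plane(n,p,152).round(1))
```

```text
[-26.06810849  -1.29748706  15.34222825] [ 620.67398862 -132.1848945   147.53162056]
side (np.float64(367.469696969697), np.float64(264.56060606060606)) 66 [ 643.2 -136.4  152. ]
scene (np.float64(204.0), np.float64(200.7111111111111)) 45 [ 637.5 -140.4  152. ]
```

26 N at the stop. I hold a moment, back off and check.

{"method": "carry_out", "body": {"rows": [[1,0,0,0],[1,0,0,0],[-8,0,0,0],[-25,0,0,0],[-25,0,30,0],[-25,0,65,0],[-25,0,100,0],[-30,35,120,0],[-35,70,120,0],[-35,105,120,0],[-35,120,120,0],[-35,120,120,0]]}}

```text
time: 18.47
tool_pos: [585.7, -8.5, 267.7]
tcp_rot: [2.475, 1.554, 2.411]
contact_force: [-0.1, 0.2, 0.5]
grip_width: 0.5
```

Run:
```python
from h import *
print(get_obs()["contact_force"],get_obs()["tool_pos"])
d=capture("side")[:,:,::-1];s=capture("scene")[:,:,::-1];P=[]
for n,im,im0 in(("side",d,"pics/side0.png"),("scene",s,"pics/scene0.png")):
    x0,y0,x1,y1=(330,240,395,290) if n=="side" else (180,180,240,225)
    for I in(cv2.imread(im0),im):
        m=cv2.inRange(I,(0,0,70),(60,60,255));ys,xs=np.nonzero(m[y0:y1,x0:x1]);p=(x0+xs.mean(),y0+ys.mean());print(n,np.round(p,1),len(xs),plane(n,p,152).round(1))
    P.append(ray(n,p))
print(tri(*P))
cv2.imwrite("pics/v8.png",np.vstack([np.hstack([cv2.resize(s[180:250,170:270],(400,280)),cv2.resize(d[240:310,290:390],(400,280))]),np.hstack([cv2.resize(s,(400,300)),cv2.resize(d,(400,300))])]))
```

```text
[-0.05840362  0.17308097  0.549492  ] [585.68991833  -8.49200195 267.66491482]
side [348.  266.7] 98 [ 606.1 -131.2  152. ]
side [366.8 263.9] 101 [ 642.9 -134.   152. ]
scene [212.7 196.7] 31 [ 606.8 -130.7  152. ]
scene [204.3 202.3] 33 [ 643.2 -134.4  152. ]
(array([ 643.04129265, -134.23678744,  152.03367472]), [0.2, 0.2])
```

View pics/v8.png

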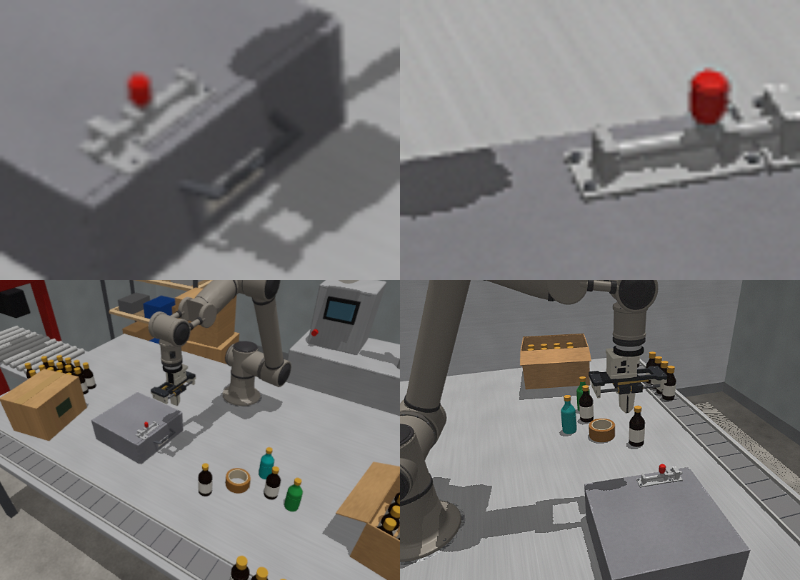

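Knob travel is 36.7 mm, plus the unknown 0–6 mm start, against the hard stop. The rod is through the staple, the drawer is flush, the bottles and tape stand unmoved, and the arm is clear. I hand in.

```bash
python3 -c "
from plant import *
print(close_job())"
```

```text
the job is handed in; nothing more can be done
None
```

The knife is locked away: it is in the drawer, the drawer is shut, and the bolt is pushed through the staple to a hard stop. I handed the job in at about 18.6 s; no verdict is reported.

- **Knife:** My first grasp missed because I lifted before the slow fingers had closed. The second held at 26 mm opening. After release, the wrist view showed the knife flat and free on the drawer floor, about 38 mm forward of its middle. I could not see it again once the drawer was shut.
- **Drawer:** I pushed it by the handle until it stopped at 23 N, and pictures show the front flush with the unit.
- **Bolt:** The push ended at 26 N. Both cameras put the knob's travel at about 36.7 mm. The bolt starts somewhere between 0 and 6 mm, so this fits the 40 mm end stop. The start value was not known exactly, so I judged it home from the hard stop. The wrist also read about 15 N upward during that push, which I did not explain.
- **Everything else:** In the last pictures both sauce bottles and the tape stand where they were. I checked them by eye only and did not measure them. The arm was clear of everything.

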